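# Snap the alarm control board onto its standoffs

## Task

Fit the control board back into the open alarm case: lift it off the foam pad, set it gently, parts up, on the three snap standoffs with its terminal strip on the side of the cable entries, let go, and press it down post by post until every post has clicked through its hole and holds it down. Press on the bare board beside each post, never down through the transformer, and feel for each click: solder joints crack if the board is pushed with more than 25 N. Leave everything else on the table where it is.

Things in the scene. Friction and masses are not known exactly. Their poses are not given: they have to be found in the camera images.
- board: Alarm control board, green, 100 mm (x) by 150 mm (y), 3 mm thick, 0.3 kg. Origin: centre of its underside, z up. Starts flat, parts up, on a dark foam pad 10 mm high. On it, up to 16 mm high: a grey terminal strip along the middle of the +x edge, relays at the middle of the +y end and in the -x -y corner, a fuse in the +x -y corner, capacitors at the middle of the -x edge; transformer amid.
- transformer: Black moulded transformer block fixed in the middle of the board, 30 mm high; origin at the centre of its foot on the board's upper face (3 mm above the board's underside, over the board's origin), axes as the board's. The block is 42 mm (board's x) by 36 mm (board's y): hold the board by it, pinched across the 36 mm; beside it the board is clear for 38 mm along y.
- case: White plastic alarm case, open, lying on its back and held fast: a tray 160 mm (x) by 220 mm (y), rim 24 mm high, wall and floor 3 mm, four dark cable entries in its +x wall, three off-white nylon snap standoffs inside. Origin: centre of its underside, z up. The seated board lies with its axes along the case's and its origin about 20 mm above the case's origin.
- hole0 (a point): Centre, at the underside, of the board's mounting hole 0 (7.5 mm wide, straight through), at x +41, y +66 mm in the board's frame; goes over standoff post0. The bare landing to press on (30 mm square, on the board's upper face) is centred 24 mm from the hole towards the middle along the board's y: x +41, y +42 mm.
- hole1 (a point): Centre, at the underside, of the board's mounting hole 1 (7.5 mm wide, straight through), at x -41, y +66 mm in the board's frame; goes over standoff post1. The bare landing to press on (30 mm square, on the board's upper face) is centred 24 mm from the hole towards the middle along the board's y: x -41, y +42 mm.
- hole2 (a point): Centre, at the underside, of the board's mounting hole 2 (7.5 mm wide, straight through), at x +0, y -66 mm in the board's frame; goes over standoff post2. The bare landing to press on (30 mm square, on the board's upper face) is centred 24 mm from the hole towards the middle along the board's y: x +0, y -42 mm.
- post0 (a point): Standoff 0, at x +41, y +66 mm in the case's frame: centre of its hard shoulder (13 mm across, 19 mm above the case's underside). Above it: a springy dished skirt (16 mm wide, top 3 mm up), a 5.4 mm neck, and a pointed arrow head, tip (1.6 mm wide) 12 mm up, with two sprung barbs (10.5 mm over both, along the case's y; undersides 4 mm up).
- post1 (a point): Standoff 1, at x -41, y +66 mm in the case's frame: centre of its hard shoulder (13 mm across, 19 mm above the case's underside). Same make as post0. A board set loosely on the heads rests on the barbs, its underside about 7 mm above the shoulders. Pressed down, it forces the barbs in (5 to 7 N at the landing), then meets the skirt at 3 mm.
- post2 (a point): Standoff 2, at x +0, y -66 mm in the case's frame: centre of its hard shoulder (13 mm across, 19 mm above the case's underside). Same make as post0. The skirt takes up to 15 to 18 N at the landing; there, 1 mm above the hard shoulder, the barbs spring out over the board (click) and the skirt holds it up against them; a post not clicked pushes it back to 3 mm or more.
- battery: Black sealed battery, 65 x 151 x 94 mm, bystander; origin at the centre of its underside.
- keypad: White alarm keypad, 120 x 85 x 22 mm, lying flat, bystander; origin at the centre of its underside.
- screwdriver: Screwdriver with a dark handle lying on the table between board and case, bystander; origin about its middle at table height.
- tape: Roll of tape, 100 mm across and 19 mm high, lying flat, bystander; origin at the centre of its underside.
- disc_case0: Lower of two stacked disc cases, 125 x 142 x 10 mm, bystander; origin at the centre of its underside.
- disc_case1: Upper of the two stacked disc cases, same size, bystander; origin at the centre of its underside.
- mug: White mug, 82 mm across, 95 mm high, bystander; origin at the centre of its underside.
- parts_tray: Grey small-parts tray with screws, 85 x 110 x 28 mm, bystander; origin at the centre of its underside.
Not all that is in view belongs to the job. What is shaped like the board but pink is not meant.

How it is judged:
By the outcome, as a careful person would: the job done as asked, in the order asked, and still so for the second after the job is handed in, with the robot touching nothing.
It also fails if it takes over 58 s, if anything falls off the work surface, if the arm or the gripper's body presses on something with over 40 N, if the wrist force passes 120 N, or if a joint passes its speed limit or range.

## Robot

A 6-joint arm with a two-finger parallel gripper is mounted at the origin on the work surface. World frame = base frame: x ahead of the robot, y to its left, z up, the work surface at z = 0. Lengths are in m, angles in degrees, forces in N, time in s.
With the tool pointing down it reaches from about 0.25 to 0.725 m from the base axis. Payload 9.7 kg.
Tool frame: the origin (TCP) lies at the very end of the fingers, on their centre line; the grasp point (between the pads) lies 19 mm behind it; z points along the fingers, y is the line along which they close (so a half turn about z gives the same grasp; the last joint's range is limited). The gripper opens to 85 mm and grips with 20 to 120 N. Pads are 22 mm wide; open, the fingers measure 114 mm over their backs; the gripper's body (76 mm by 85 mm) begins 54 mm behind the grasp point. The pads swing forward as they close: fully open they stand 13 mm farther back than shut.
Start: joints at [-77.349, 4.979, 10.078, 95.1, 0, 90], TCP at [0.12, -0.537, 0.231] pointing down, gripper open.
Joint ranges: [-179.16, 179.16], [-48.56, 103.87], [-65.8, 70.77], [-126.05, 130.52], [-82.76, 87.17], [-180, 180]. Speed limits (degrees/s): [127.2, 127.2, 147.25, 180, 180, 180].

## Interface

Orientations are given as [roll, pitch, yaw] about the fixed x, y, z axes, in that order (R = Rz(yaw) Ry(pitch) Rx(roll)).
In Python, from workcell import bot gives the robot as it stands.
- The arm moves only by the tool arm_command, never from a script. Its argument "series" is a list of rows, each a list of 4 numbers: the shift along the tool's x, y, z in m, then the turn about the tool's z in rad. A call has exactly 5 rows; each row is the pose to reach, as a shift and turn from the pose commanded when the call began, along the tool's axes at that moment; what a row does not reach only later rows make up. A row lasts 1/10 s, in which the tool goes at most 50 mm and 8.59 degrees, less where a joint would pass 70% of its speed; a pose out of reach is approached as far as the arm can. A call with a gripper value outside its range is refused whole. "hand" is the finger opening in m, from 0 to 0.0854, set as the call begins (left out, the last holds). The fingers move at their own pace and stop on an object; "grip_force" is the grip in N (left out, the last holds). Time passes only in rows, so rows that repeat a pose let the fingers close, or fill a call up. It gives the time, the measured TCP pose, the force, the opening and the grip force at its end, in the units of the state.
- bot.get_obs(): the state, without advancing time (a new reading comes with each control period).
- bot.camera(name): name is "scene" or "top" or "wrist"; returns a dict with "color" (400x640x3 uint8, blue, green, red), "camera_matrix" (3x3 intrinsics, pixels), "dist_coeffs" ([k1, k2, p1, p2, k3] as OpenCV has them; the pictures are not rectified), "xyz" and "orientation" of the camera in the world; the wrist camera has in their place "T_tool_cam" (4x4, takes a point from camera to tool coordinates, whose origin is the TCP and whose axes are the flange's). Camera axes: x right, y up, looking along -z (the intrinsics and any distortion apply to the point x, -y, -z); pixel columns grow to the right and rows downward; lengths in m; the calibration is good to about 2 mm. A picture is of the moment at which its call begins: read the wrist's pose just before it. There is no depth.
- bot.job_done(): hands the job in; it is judged then, once.
Trained networks look in the newest picture that a camera, given by its name, has taken for a name from the list of things; names that differ only in an ending like _2 or _b are one class to them, and where a whole thing is asked for, a point or a joint stands for the part that bears it (a point fixed in the world has none). Each returns a list of dicts, best first, with "confidence" (0 to 1); they miss things now and then, are a little off and sometimes report something else, mostly with a low value. They report only what shows in the picture. A call takes as long as a camera call. They do not tell look-alikes from the thing itself.
- bot.find_in(camera, target): "location" ([column, row] in pixels, amid what is visible of it).
- bot.mark_of(camera, target): "location" ([column, row] in pixels: a listed point, or the origin of a listed thing).
The state is a dict: "time": time; "q": joint angles; "qd": joint speeds; "joint_efforts": joint torques, N m; "ee_pos": TCP position; "tcp_rot": TCP orientation; "wrist_force": force on the tool from outside, world axes, zero at the start; "torque": the same for the moment, N m; "opening": finger opening in m; "grasp_force": force on a finger pad.
Only numpy, scipy, OpenCV 4.12 (cv2) and the standard library are available. Lean on these libraries where they do the work, as an engineer would, in place of code of your own. Each camera call takes 0.05 s, during which the arm holds its last target. There are 200 camera calls.

## Working session

There is one attempt and no reset: what is moved stays moved. The work goes in short steps, Python scripts to look and compute and a tool call to move; the robot and the scene stay as the last step left them, time stands still between calls to the robot, and variables do not carry over. Pictures are saved under pics/ and viewed, at most 10 in all, crops included, and the job is handed in when it is done.

Besides the shell and the picture viewer there is one more tool, called after ">>>" by a JSON object that holds its "api" and its "payload". arm_command: Moves the arm, as the interface text tells. Its arguments: {"type":"object","properties":{"series":{"type":"array"},"hand":{"type":"number"},"grip_force":{"type":"number"}},"required":["series"]}

```bash
mkdir -p pics; cat > h.py <<'E'
from workcell import bot
import numpy as np, cv2
from scipy.spatial.transform import Rotation as R
def pose(o): 
    T=np.eye(4); T[:3,:3]=R.from_euler('xyz',o['tcp_rot'],degrees=True).as_matrix(); T[:3,3]=o['ee_pos']; return T
def cam(name):
    o=bot.get_obs(); c=bot.camera(name)
    if 'T_tool_cam' in c: T=pose(o)@np.array(c['T_tool_cam'])
    else:
        T=np.eye(4); a=np.array(c['orientation'])
        T[:3,:3]=a if a.shape==(3,3) else R.from_euler('xyz',a,degrees=True).as_matrix(); T[:3,3]=c['xyz']
    return c,T
def ray(c,T,uv):
    p=cv2.undistortPoints(np.array([[uv]],float),np.array(c['camera_matrix']),np.array(c['dist_coeffs']))[0,0]
    return T[:3,3],T[:3,:3]@np.array([p[0],-p[1],-1])
def at_z(c,T,uv,z):
    o,d=ray(c,T,uv); return o+d*(z-o[2])/d[2]
def proj(c,T,P):
    q=(np.linalg.inv(T)@np.append(P,1))[:3]; q=np.array([q[0],-q[1],-q[2]])
    return cv2.projectPoints(q.reshape(1,3),np.zeros(3),np.zeros(3),np.array(c['camera_matrix']),np.array(c['dist_coeffs']))[0].ravel()
E
python3 - <<'E'
from h import *
np.set_printoptions(precision=4,suppress=True)
o=bot.get_obs(); print(o)
Z=dict(board=.010,transformer=.013,hole0=.01,hole1=.01,hole2=.01,case=0,post0=.019,post1=.019,post2=.019,screwdriver=0,battery=0,keypad=0,tape=0,mug=0,parts_tray=0,disc_case0=0)
for n in ['top','scene','wrist']:
    c,T=cam(n); cv2.imwrite(f'pics/{n}0.png',c['color']); print(n,T[:3,3],T[:3,2])
    for t in Z:
        if n!='top' and t in('battery','keypad','tape','mug','parts_tray','disc_case0'): continue
        for m in bot.mark_of(n,t)[:3]:
            print(t,np.round(m['confidence'],2),np.round(m['location'],1),at_z(c,T,m['location'],Z[t])[:2])
E
```

```text
{'time': 0.0, 'q': array([-77.3487,   5.0094,  10.0361,  95.0986,  -0.0019,  90.0014]), 'qd': array([-0.0699, -0.0775,  0.0616, -0.0295,  0.0509,  0.0188]), 'joint_efforts': array([  0.0013, -52.0392,  46.4802,   0.0165,  -0.0001,   0.    ]), 'ee_pos': array([ 0.1204, -0.5364,  0.2306]), 'tcp_rot': array([-179.9281,    0.0019,   12.6499]), 'wrist_force': array([ 0.5359, -0.3653, -0.1095]), 'torque': array([-0.0015,  0.0226, -0.0123]), 'grasp_force': 0.0, 'opening': 0.08546806041550555}
top [ 0.3774 -0.0449  1.5464] [-0.0939  0.0037  0.9956]
board 0.84 [492.5 225. ] [ 0.4723 -0.6242]
board 0.81 [379.8 207.9] [ 0.5223 -0.247 ]
board 0.8 [238.4 130.4] [0.7727 0.2243]
transformer 0.57 [378.6 207.9] [ 0.522  -0.2427]
transformer 0.56 [492.6 223.4] [ 0.4774 -0.6235]
transformer 0.55 [242.3 129.7] [0.7745 0.2108]
hole0 0.93 [398.3 207.1] [ 0.5261 -0.3078]
hole0 0.87 [477.1 206. ] [ 0.5346 -0.5721]
hole0 0.86 [509.1 229.2] [ 0.4591 -0.6816]
hole1 0.93 [398.3 207.1] [ 0.5261 -0.3078]
hole1 0.87 [477.1 206. ] [ 0.5346 -0.5721]
hole1 0.86 [509.1 229.2] [ 0.4591 -0.6816]
hole2 0.93 [398.3 207.1]
[... 1386 characters left out ...]
5475 -0.5541]
hole1 0.87 [414.1 257. ] [0.6912 0.234 ]
hole1 0.8 [433.8 274. ] [0.7447 0.2834]
hole1 0.79 [175.7 191.8] [ 0.5475 -0.5541]
hole2 0.87 [414.1 257. ] [0.6912 0.234 ]
hole2 0.8 [433.8 274. ] [0.7447 0.2834]
hole2 0.79 [175.7 191.8] [ 0.5475 -0.5541]
case 0.92 [405.8 228. ] [0.5541 0.2103]
post0 0.75 [428.2 216.3] [0.5044 0.2739]
post0 0.55 [432.8 231.6] [0.5788 0.285 ]
post1 0.75 [428.2 216.3] [0.5044 0.2739]
post1 0.55 [432.8 231.6] [0.5788 0.285 ]
post2 0.75 [428.2 216.3] [0.5044 0.2739]
post2 0.55 [432.8 231.6] [0.5788 0.285 ]
screwdriver 0.64 [320.2 271.5] [ 0.7917 -0.0007]
screwdriver 0.46 [330.1 206.6] [ 0.4964 -0.0325]
wrist [ 0.1897 -0.5212  0.3728] [0.2731 0.0618 0.96  ]
```

```bash
python3 - <<'E'
import cv2
t=cv2.imread('pics/top0.png'); 
cv2.imwrite('pics/topcrop.png',cv2.resize(t[90:300,130:530],None,fx=2,fy=2,interpolation=cv2.INTER_CUBIC))
E
```

```text
(no output)
```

View pics/topcrop.png

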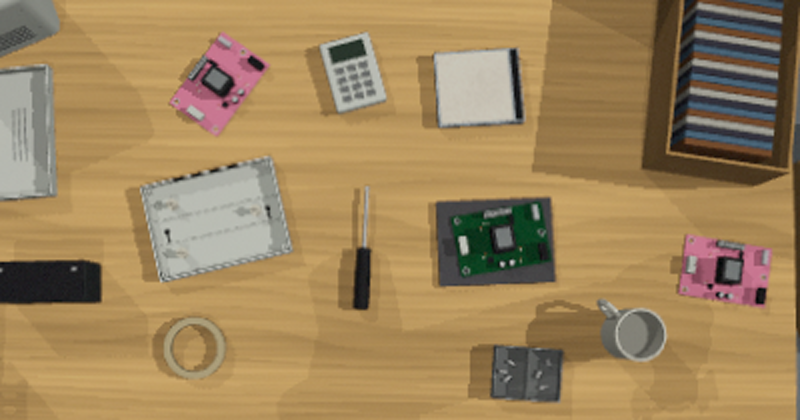

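The green board at top-image pixel (380,208) is the one meant. The pink look-alikes at (240,130) and (493,225) are not. In the enlarged crop it is green and lies on the dark pad with its terminal strip up in the image (world +x). Its white relay is on the left (+y). The case is at (238,198), with its cable entries on its upper (world +x) wall and a yaw of about 12°. I'm moving over the board for a close wrist view.

>>> {"api": "arm_command", "payload": {"series": [[0.045, -0.019, -0.005, 0.03], [0.09, -0.038, -0.01, 0.06], [0.135, -0.057, -0.015, 0.09], [0.18, -0.076, -0.02, 0.12], [0.226, -0.096, -0.03, 0.15]], "hand": 0.085}}

```text
time: 2.45
ee_pos: [0.3202, -0.3927, 0.261]
tcp_rot: [-180.0, 0.0, 4.0]
wrist_force: [0.5, -0.4, 0.3]
opening: 0.0849
grasp_force: 0.0
```

>>> {"api": "arm_command", "payload": {"series": [[0.0375, -0.0275, 0, 0], [0.075, -0.055, 0, 0], [0.115, -0.085, 0, 0], [0.155, -0.11, 0, 0], [0.2095, -0.1286, 0, 0]]}}

```text
time: 2.95
ee_pos: [0.513, -0.252, 0.262]
tcp_rot: [180.0, -0.1, 4.1]
wrist_force: [0.1, -1.1, 1.3]
opening: 0.0847
grasp_force: 0.0
```

```bash
python3 - <<'E'
from h import *
np.set_printoptions(precision=4,suppress=True)
c,T=cam('wrist'); cv2.imwrite('pics/w1.png',c['color']); np.savez('w1.npz',T=T,K=c['camera_matrix'],d=c['dist_coeffs'])
o=bot.get_obs(); print(o['ee_pos'],o['tcp_rot'],o['time'])
for t,z in dict(board=.010,transformer=.013,hole0=.01).items():
    for m in bot.mark_of('wrist',t)[:4]:
        print(t,np.round(m['confidence'],2),np.round(m['location'],1),at_z(c,T,m['location'],z)[:2])
E
```

```text
[ 0.5186 -0.2497  0.2593] [-179.8989   -0.0682    4.2522] 3.0
board 0.93 [321.4 161.5] [ 0.5179 -0.2496]
transformer 0.86 [320.2 159.1] [ 0.5215 -0.2478]
transformer 0.82 [582.4 208.1] [ 0.479  -0.6159]
hole0 0.97 [529.5 227.1] [ 0.445  -0.5516]
hole0 0.95 [371.5 150.6] [ 0.537  -0.3144]
hole0 0.81 [622.9 217.7] [ 0.4682 -0.6814]
hole0 0.72 [269.1 135.8] [ 0.5467 -0.1796]
```

View pics/w1.png

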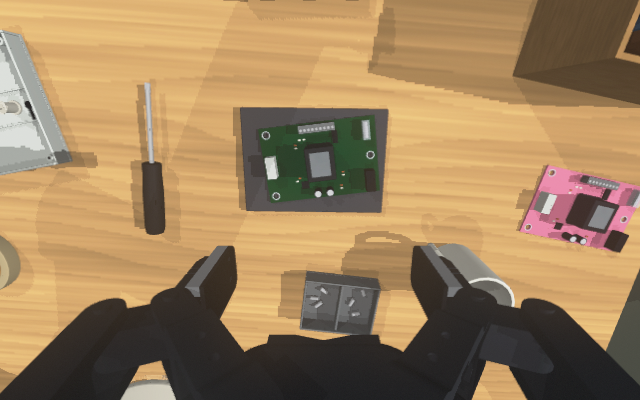

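The view shows the green board centred near (320,160), with its terminal strip at (316,128), holes at (266,135), (276,196) and (370,155), and its relay at (271,166). I'll fit its outline on the board plane for an exact pose.

```bash
cat >> h.py <<'E'
def warp(img,c,T,z,cx,cy,s=0.0005,n=600):
    # plane image: col -> -y, row -> -x
    jj,ii=np.meshgrid(np.arange(n),np.arange(n)); X=cx-(ii-n/2)*s; Y=cy-(jj-n/2)*s
    P=np.stack([X,Y,np.full_like(X,z),np.ones_like(X)],-1).reshape(-1,4)
    q=(np.linalg.inv(T)@P.T).T[:,:3]*[1,-1,-1]
    uv=cv2.projectPoints(q,np.zeros(3),np.zeros(3),np.array(c['camera_matrix']),np.array(c['dist_coeffs']))[0].reshape(n,n,2).astype(np.float32)
    return cv2.remap(img,uv[...,0],uv[...,1],cv2.INTER_LINEAR)
E
python3 - <<'E'
from h import *
d=np.load('w1.npz'); c=dict(camera_matrix=d['K'],dist_coeffs=d['d']); T=d['T']
w=warp(cv2.imread('pics/w1.png'),c,T,.013,.52,-.249,n=440)
b,g,r=[w[...,i].astype(int) for i in range(3)]
m=((g>b+20)&(g>r+20)).astype(np.uint8)*255
m=cv2.morphologyEx(m,cv2.MORPH_OPEN,np.ones((3,3)))
(cx,cy),(a,bb),ang=cv2.minAreaRect(np.argwhere(m)[:,::-1].astype(np.float32))
print('center',.52-(cy-220)*.0005,-.249-(cx-220)*.0005,'size',a*.5,bb*.5,'ang',ang)
cv2.imwrite('pics/w1w.png',w)
E
```

```text
center 0.5199121170043945 -0.2477451934814453 size 98.90074920654297 148.51731872558594 ang 79.10127258300781
```

View pics/w1w.png

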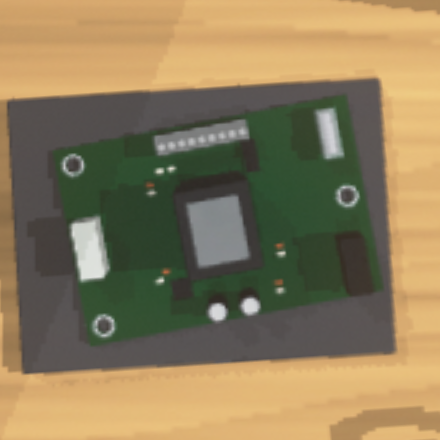

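Board pose: centre (0.520, −0.248), yaw +10.9°. The fitted size of 99×148.5 mm agrees with the description. I'm descending to grasp the transformer.

>>> {"api": "arm_command", "payload": {"series": [[0.001, -0.002, 0.045, -0.06], [0.001, -0.002, 0.09, -0.118], [0.001, -0.002, 0.135, -0.118], [0.001, -0.002, 0.175, -0.118], [0.001, -0.002, 0.195, -0.118]]}}

```text
time: 3.65
ee_pos: [0.5101, -0.2521, 0.0627]
tcp_rot: [-179.9, 0.2, 10.7]
wrist_force: [1.0, -0.4, 0.9]
opening: 0.0849
grasp_force: 0.0
```

```bash
cat >> h.py <<'E'
def go(x,y,z,yaw):
    o=bot.get_obs(); T=pose(o); d=T[:3,:3].T@(np.array([x,y,z])-T[:3,3])
    yw=o['tcp_rot'][2]; print(np.round(o['time'],2),np.round(o['ee_pos'],4),np.round(o['tcp_rot'],2),'F',np.round(o['wrist_force'],1),'M',np.round(o['torque'],2),'open',round(o['opening'],4),round(o['grasp_force'],1))
    print('shift',np.round(d,4),'turn',round(-np.radians((yaw-yw+180)%360-180),4))
E
python3 -c "
from h import *
go(.52,-.248,.016,10.9)"
```

```text
3.65 [ 0.5101 -0.2521  0.0627] [-179.88    0.18   10.72] F [ 1.  -0.4  0.9] M [-0.05  0.03 -0.03] open 0.0849 0.0
shift [ 0.0107 -0.0021  0.0467] turn -0.0032
```

>>> {"api": "arm_command", "payload": {"series": [[0, -0.0005, 0.008, 0], [0, -0.0005, 0.016, 0], [0, -0.0005, 0.024, 0], [0, -0.0005, 0.03, 0], [0, -0.0005, 0.034, 0]]}}

```text
time: 4.15
ee_pos: [0.5129, -0.2516, 0.0322]
tcp_rot: [180.0, -0.0, 10.8]
wrist_force: [-0.2, 0.9, -0.6]
opening: 0.0851
grasp_force: 0.0
```

```bash
python3 -c "
from h import *
go(.52,-.248,.016,10.9)
c,T=cam('wrist'); cv2.imwrite('pics/w2.png',c['color'])
go(.52,-.248,.016,10.9)"
```

```text
4.15 [ 0.5129 -0.2516  0.0322] [ 1.7997e+02 -4.0000e-02  1.0810e+01] F [-0.2  0.9 -0.6] M [-0.04 -0.01  0.05] open 0.0851 0.0
shift [ 0.0076 -0.0023  0.0162] turn -0.0015
4.2 [ 0.5127 -0.2514  0.0316] [-1.7999e+02  1.0000e-02  1.0820e+01] F [-0.4 -0.  -0.6] M [-0.   -0.02 -0.02] open 0.085 0.0
shift [ 0.0079 -0.002   0.0155] turn -0.0014
```

View pics/w2.png

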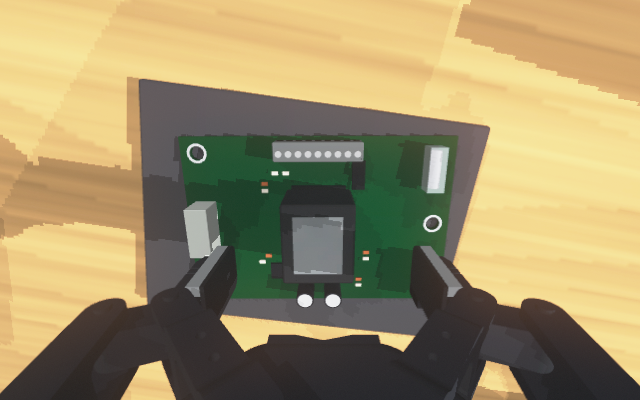

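The fingers straddle the transformer (block centre ≈ (318,240)). They need to go 8 mm forward and 2 mm left. I'll narrow them first to stay clear of the relay.

>>> {"api": "arm_command", "payload": {"series": [[0.004, -0.002, 0, -0.001], [0.0077, -0.002, 0.0, -0.001], [0.0077, -0.002, 0.004, -0.001], [0.0077, -0.002, 0.009, -0.001], [0.0077, -0.002, 0.0135, -0.001]], "hand": 0.058}}

```text
time: 4.7
ee_pos: [0.5198, -0.2479, 0.018]
tcp_rot: [-180.0, 0.0, 10.9]
wrist_force: [-1.1, 0.8, -0.3]
opening: 0.058
grasp_force: 0.0
```

>>> {"api": "arm_command", "payload": {"series": [[0, 0, 0.001, 0], [0, 0, 0.001, 0], [0, 0, 0.001, 0], [0, 0, 0.001, 0], [0, 0, 0.001, 0]], "hand": 0.03, "grip_force": 40}}

```text
time: 5.2
ee_pos: [0.5197, -0.248, 0.0174]
tcp_rot: [-180.0, 0.0, 10.9]
wrist_force: [0.2, -0.2, -2.3]
opening: 0.0354
grasp_force: 42.1
```

```bash
python3 -c "
from h import *
go(.52,-.248,.016,10.9)"
```

```text
5.2 [ 0.5197 -0.248   0.0174] [-1.7999e+02  1.0000e-02  1.0870e+01] F [ 0.2 -0.2 -2.3] M [ 0.01 -0.04 -0.01] open 0.0354 42.1
shift [0.0002 0.     0.0014] turn -0.0005
```

>>> {"api": "arm_command", "payload": {"series": [[0, 0, -0.004, 0], [0, 0, -0.014, 0], [0, 0, -0.034, 0], [0, 0, -0.062, 0], [0, 0, -0.095, 0]], "hand": 0.03, "grip_force": 60}}

```text
time: 5.7
ee_pos: [0.5194, -0.2478, 0.1137]
tcp_rot: [-180.0, 0.0, 10.9]
wrist_force: [-0.2, 0.2, -2.1]
opening: 0.035
grasp_force: 66.4
```

>>> {"api": "arm_command", "payload": {"series": [[-0.003, -0.015, -0.03, 0], [-0.009, -0.045, -0.06, 0], [-0.018, -0.085, -0.085, 0], [-0.027, -0.127, -0.105, 0], [-0.036, -0.17, -0.125, 0]]}}

```text
time: 6.2
ee_pos: [0.4515, -0.0868, 0.2395]
tcp_rot: [180.0, -0.1, 10.8]
wrist_force: [1.5, 1.1, -2.3]
opening: 0.0351
grasp_force: 66.7
```

>>> {"api": "arm_command", "payload": {"series": [[-0.009, -0.044, -0.01, 0], [-0.018, -0.088, -0.015, 0], [-0.028, -0.13, -0.015, 0], [-0.037, -0.17, -0.015, 0], [-0.044, -0.2, -0.015, 0]]}}

```text
time: 6.7
ee_pos: [0.3737, 0.0856, 0.2539]
tcp_rot: [-179.2, -0.1, 12.4]
wrist_force: [-0.3, -0.2, -2.8]
opening: 0.0349
grasp_force: 66.7
```

>>> {"api": "arm_command", "payload": {"series": [[-0.005, -0.024, 0, 0], [-0.009, -0.042, 0, 0], [-0.011, -0.05, 0, 0], [-0.0115, -0.053, 0, 0], [-0.0115, -0.053, 0, 0]]}}

```text
time: 7.2
ee_pos: [0.3611, 0.1, 0.2532]
tcp_rot: [-177.8, 0.0, 13.9]
wrist_force: [-0.1, 0.1, -2.7]
opening: 0.0345
grasp_force: 66.7
```

```bash
python3 - <<'E'
from h import *
np.set_printoptions(precision=4,suppress=True)
go(.35,.15,.25,10.9)
c,T=cam('wrist'); cv2.imwrite('pics/w3.png',c['color']); np.savez('w3.npz',T=T,K=c['camera_matrix'],d=c['dist_coeffs'])
for t,z in dict(post0=.019,case=0).items():
    for m in bot.mark_of('wrist',t)[:5]:
        print(t,np.round(m['confidence'],2),np.round(m['location'],1),at_z(c,T,m['location'],z)[:2])
E
```

```text
7.2 [0.3611 0.1    0.2532] [-177.83    0.04   13.88] F [-0.1  0.1 -2.7] M [-0.09 -0.04  0.07] open 0.0345 66.7
shift [ 0.0012 -0.0511  0.0051] turn 0.052
post0 0.6 [212.5  21.1] [0.4919 0.2708]
```

View pics/w3.png

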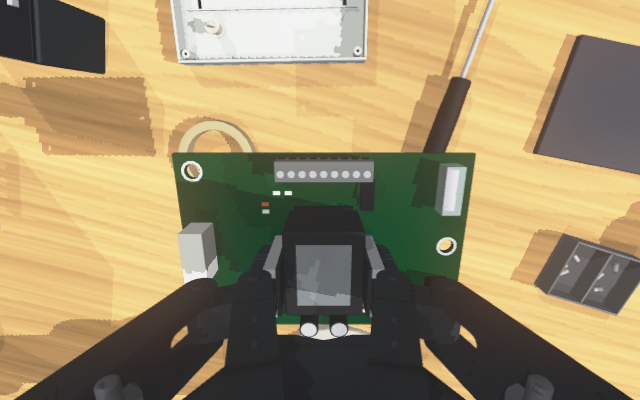

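```bash
python3 - <<'E'
from h import *
o=bot.get_obs(); print(o['q'])
d=np.load('w3.npz'); c=dict(camera_matrix=d['K'],dist_coeffs=d['d']); T=d['T']
print(d['K'],d['d'])
for uv in [(320,0),(0,0),(0,150),(212,27),(178,62),(366,62)]: print(uv,at_z(c,T,uv,.02))
E
```

```text
[ 13.84394959 -18.09054598  -8.39960826  99.74135522   2.16548857
 179.94461529]
[[298.22846223   0.         323.31859898]
 [  0.         298.22846223 196.58749699]
 [  0.           0.           1.        ]] [-0.00811305  0.          0.          0.          0.        ]
(320, 0) [0.53980023 0.15638884 0.02      ]
(0, 0) [0.45774621 0.51600989 0.02      ]
(0, 150) [0.27745721 0.52710185 0.02      ]
(212, 27) [0.48564788 0.27014694 0.02      ]
(178, 62) [0.43954388 0.30470744 0.02      ]
(366, 62) [0.49090548 0.08988542 0.02      ]
```

Joint 6 is at its 180° limit. In this grasp the yaw needed at the case is out of range, since j6 = j1 + 180 − yaw ≈ 190°. I have to put the board back on the pad and regrasp with the wrist turned half round. On the way back I'll image the case from the side.

>>> {"api": "arm_command", "payload": {"series": [[0.008, 0.02, 0, 0.01], [0.024, 0.055, 0, 0.03], [0.042, 0.095, 0, 0.05], [0.058, 0.13, 0, 0.05], [0.072, 0.16, 0, 0.05]]}}

```text
time: 7.85
ee_pos: [0.4703, -0.0394, 0.2467]
tcp_rot: [-177.8, 0.2, 11.0]
wrist_force: [-0.1, 1.2, -2.4]
opening: 0.0347
grasp_force: 66.7
```

>>> {"api": "arm_command", "payload": {"series": [[0.012, 0.03, 0, 0], [0.018, 0.045, 0, 0], [0.02, 0.048, 0, 0], [0.02, 0.048, 0, 0], [0.02, 0.048, 0, 0]]}}

```text
time: 8.35
ee_pos: [0.4977, -0.0798, 0.2456]
tcp_rot: [-177.8, 0.1, 11.1]
wrist_force: [-0.9, -0.3, -2.8]
opening: 0.0351
grasp_force: 66.7
```

```bash
python3 - <<'E'
from h import *
np.set_printoptions(precision=4,suppress=True)
go(.5197,-.248,.13,10.87)
c,T=cam('wrist'); cv2.imwrite('pics/w4.png',c['color']); np.savez('w4.npz',T=T,K=c['camera_matrix'],d=c['dist_coeffs'])
for t,z in dict(post0=.019,case=0,post1=.019).items():
    for m in bot.mark_of('wrist',t)[:5]:
        print(t,np.round(m['confidence'],2),np.round(m['location'],1),at_z(c,T,m['location'],z)[:2])
w=warp(c['color'],c,T,.019,.54,.22,n=560)
cv2.imwrite('pics/w4w.png',w)
E
```

```text
8.35 [ 0.4977 -0.0798  0.2456] [-177.82    0.13   11.13] F [-0.9 -0.3 -2.8] M [-0.04 -0.05 -0.  ] open 0.0351 66.7
shift [-0.0106  0.1736  0.109 ] turn 0.0045
post0 0.88 [28.7 45.6] [0.5706 0.2941]
post0 0.84 [144.6  79.6] [0.5585 0.156 ]
post0 0.7 [ 51.9 116.7] [0.493  0.2714]
case 0.82 [106.4  81.3] [0.5468 0.2161]
post1 0.88 [28.7 45.6] [0.5706 0.2941]
post1 0.84 [144.6  79.6] [0.5585 0.156 ]
post1 0.7 [ 51.9 116.7] [0.493  0.2714]
```

View pics/w4w.png

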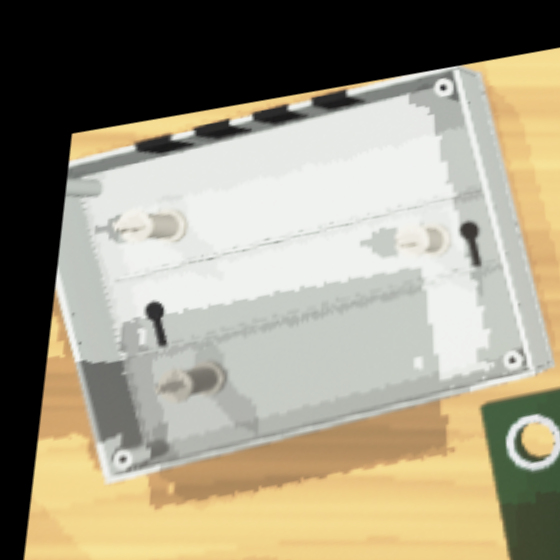

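Posts found: post0 (0.571,0.294), post1 (0.493,0.271), post2 (0.559,0.156). The warped picture shows them at (150,228), (190,382) and (410,240), with the cable entries along the upper wall. The clamped j6 also left the tool tilted by 2.2°, and I'll take that out after setting the board back on the pad.

>>> {"api": "arm_command", "payload": {"series": [[-0.001, 0.025, 0.01, 0.002], [-0.004, 0.07, 0.03, 0.004], [-0.007, 0.115, 0.055, 0.004], [-0.0095, 0.155, 0.085, 0.004], [-0.0106, 0.1736, 0.109, 0.004]]}}

```text
time: 9.05
ee_pos: [0.5197, -0.2511, 0.1281]
tcp_rot: [-177.8, 0.2, 10.8]
wrist_force: [0.8, 0.3, -2.8]
opening: 0.0349
grasp_force: 66.6
```

>>> {"api": "arm_command", "payload": {"series": [[0, 0, 0.03, 0], [0, 0, 0.06, 0], [0, 0, 0.08, 0], [0, 0, 0.092, 0], [0, 0, 0.098, 0]]}}

```text
time: 9.55
ee_pos: [0.5188, -0.2447, 0.0312]
tcp_rot: [-177.8, 0.2, 10.9]
wrist_force: [-0.8, -0.6, -2.8]
opening: 0.035
grasp_force: 66.7
```

```bash
python3 -c "
from h import *
go(.5197,-.248,.0195,10.87)"
```

```text
9.55 [ 0.5188 -0.2447  0.0312] [-177.8     0.19   10.9 ] F [-0.8 -0.6 -2.8] M [-0.03  0.    0.02] open 0.035 66.7
shift [0.0003 0.0038 0.0115] turn 0.0004
```

>>> {"api": "arm_command", "payload": {"series": [[0, 0.002, 0.004, 0], [0, 0.0035, 0.007, 0], [0, 0.0035, 0.0095, 0], [0, 0.0035, 0.0115, 0], [0, 0.0035, 0.012, 0]]}}

```text
time: 10.05
ee_pos: [0.5197, -0.2483, 0.0199]
tcp_rot: [-177.8, 0.1, 10.9]
wrist_force: [0.3, 0.7, -1.1]
opening: 0.0347
grasp_force: 66.8
```

>>> {"api": "arm_command", "payload": {"series": [[0, 0, 0, 0], [0, 0, 0, 0], [0, 0, 0, 0], [0, 0, -0.01, 0], [0, 0, -0.035, 0]], "hand": 0.06}}

```text
time: 10.55
ee_pos: [0.5188, -0.249, 0.0538]
tcp_rot: [-177.7, 0.3, 10.9]
wrist_force: [0.1, 0.4, 0.5]
opening: 0.0598
grasp_force: 0.0
```

>>> {"api": "arm_command", "payload": {"series": [[0, 0, -0.045, 0.14], [0, 0, -0.09, 0.29], [0, 0, -0.12, 0.44], [0, 0, -0.12, 0.59], [0, 0, -0.12, 0.74]]}}

```text
time: 11.05
ee_pos: [0.5115, -0.2724, 0.1772]
tcp_rot: [-177.4, 1.4, -29.3]
wrist_force: [-0.4, 0.8, -0.0]
opening: 0.0599
grasp_force: 0.0
```

```bash
python3 -c "
from h import *
go(.52,-.248,.15,191); print(bot.get_obs()['q'])"
```

```text
11.05 [ 0.5115 -0.2724  0.1772] [-177.44    1.39  -29.32] F [-0.4  0.8 -0. ] M [-0.03 -0.03  0.01] open 0.0599 0.0
shift [-0.0039 -0.0242  0.0284] turn 2.4379
[-29.30088328   9.69213113   9.23419584  90.93376097   2.56378961
 180.0178979 ]
```

I turned the wrong way, because j6 grows with a positive turn. I'll now spin negative to the other j6 limit, where pushing past it tilts the tool the opposite way and takes the tilt out.

>>> {"api": "arm_command", "payload": {"series": [[0, 0, 0, -0.14], [0, 0, 0, -0.29], [0, 0, 0, -0.44], [0, 0, 0, -0.59], [0, 0, 0, -0.74]]}}

```text
time: 11.55
ee_pos: [0.5101, -0.2736, 0.1757]
tcp_rot: [-177.1, -0.6, 13.3]
wrist_force: [-0.7, -0.2, -0.1]
opening: 0.0598
grasp_force: 0.0
```

>>> {"api": "arm_command", "payload": {"series": [[0, 0, 0, -0.149], [0, 0, 0, -0.298], [0, 0, 0, -0.447], [0, 0, 0, -0.596], [0, 0, 0, -0.745]]}}

```text
time: 12.05
ee_pos: [0.5101, -0.2735, 0.1757]
tcp_rot: [-178.3, -2.4, 56.0]
wrist_force: [0.3, -0.1, -0.5]
opening: 0.0599
grasp_force: 0.0
```

>>> {"api": "arm_command", "payload": {"series": [[0, 0, 0, -0.149], [0, 0, 0, -0.298], [0, 0, 0, -0.447], [0, 0, 0, -0.596], [0, 0, 0, -0.745]]}}

```text
time: 12.55
ee_pos: [0.5101, -0.2735, 0.1757]
tcp_rot: [179.6, -2.9, 98.7]
wrist_force: [0.1, 0.2, -0.4]
opening: 0.0601
grasp_force: 0.0
```

>>> {"api": "arm_command", "payload": {"series": [[0, 0, 0, -0.149], [0, 0, 0, -0.298], [0, 0, 0, -0.447], [0, 0, 0, -0.596], [0, 0, 0, -0.745]]}}

```text
time: 13.05
ee_pos: [0.5101, -0.2735, 0.1757]
tcp_rot: [177.8, -1.9, 141.4]
wrist_force: [1.0, -0.9, 1.2]
opening: 0.0599
grasp_force: 0.0
```

```bash
python3 -c "
from h import *
go(.52,-.248,.15,191); o=bot.get_obs(); print(o['q'],pose(o)[:3,2])"
```

```text
13.05 [ 0.5101 -0.2735  0.1757] [177.75  -1.92 141.43] F [ 1.  -0.9  1.2] M [-0.    0.    0.03] open 0.0599 0.0
shift [0.0073 0.0251 0.027 ] turn -0.8652
[-29.44232888   9.73622703   9.1186593   90.9231122    2.52339525
   9.13469435] [-0.00175009  0.0515445  -0.99866917]
```

>>> {"api": "arm_command", "payload": {"series": [[0.016, 0.02, 0, -0.149], [0.034, 0.042, 0, -0.298], [0.052, 0.064, 0, -0.447], [0.068, 0.086, 0, -0.596], [0.084, 0.106, 0, -0.745]]}}

```text
time: 13.55
ee_pos: [0.5114, -0.1373, 0.1828]
tcp_rot: [177.0, 0.1, -175.9]
wrist_force: [0.3, -0.3, 0.8]
opening: 0.0598
grasp_force: 0.0
```

>>> {"api": "arm_command", "payload": {"series": [[-0.002, 0.028, 0, -0.149], [-0.004, 0.056, 0, -0.298], [-0.006, 0.084, 0, -0.447], [-0.008, 0.11, 0, -0.596], [-0.0097, 0.1346, 0, -0.745]]}}

```text
time: 14.05
ee_pos: [0.5123, -0.0025, 0.1899]
tcp_rot: [177.9, 2.1, -133.3]
wrist_force: [0.3, -0.1, 0.8]
opening: 0.0602
grasp_force: 0.0
```

>>> {"api": "arm_command", "payload": {"series": [[0, 0, 0, -0.149], [0, 0, 0, -0.298], [0, 0, 0, -0.447], [0, 0, 0, -0.596], [0, 0, 0, -0.745]]}}

```text
time: 14.55
ee_pos: [0.5124, -0.0036, 0.1898]
tcp_rot: [179.9, 3.0, -90.6]
wrist_force: [0.4, 0.0, -0.0]
opening: 0.0601
grasp_force: 0.0
```

>>> {"api": "arm_command", "payload": {"series": [[0, 0, 0, -0.149], [0, 0, 0, -0.298], [0, 0, 0, -0.447], [0, 0, 0, -0.596], [0, 0, 0, -0.745]]}}

```text
time: 15.05
ee_pos: [0.5124, -0.0037, 0.1898]
tcp_rot: [-178.1, 2.3, -47.8]
wrist_force: [-0.1, -0.8, -0.4]
opening: 0.0601
grasp_force: 0.0
```

```bash
python3 -c "
from h import *
go(.51,0,.18,360); o=bot.get_obs(); print(o['q'],pose(o)[:3,2])"
```

```text
15.05 [ 0.5124 -0.0037  0.1898] [-178.06    2.26  -47.83] F [-0.1 -0.8 -0.4] M [-0.01 -0.04  0.04] open 0.0601 0.0
shift [-0.0039 -0.0004  0.01  ] turn -0.8348
[  -2.06369599   -0.68199246   -0.40347049   90.46999623    2.97301841
 -134.19802807] [-0.00146748  0.05195222 -0.99864849]
```

>>> {"api": "arm_command", "payload": {"series": [[0, 0, 0, -0.149], [0, 0, 0, -0.298], [0, 0, 0, -0.447], [0, 0, 0, -0.596], [0, 0, 0, -0.745]]}}

```text
time: 15.55
ee_pos: [0.5124, -0.0037, 0.1898]
tcp_rot: [-177.0, 0.4, -5.2]
wrist_force: [-0.1, -0.2, 0.8]
opening: 0.0601
grasp_force: 0.0
```

>>> {"api": "arm_command", "payload": {"series": [[0, 0, 0, -0.05], [0, 0, 0, -0.09], [0, 0, 0, -0.13], [0, 0, 0, -0.15], [0, 0, 0, -0.15]]}}

```text
time: 16.05
ee_pos: [0.5118, 0.0212, 0.1889]
tcp_rot: [-178.0, -0.0, 1.2]
wrist_force: [0.5, 0.2, 0.6]
opening: 0.0601
grasp_force: 0.0
```

```bash
python3 -c "
from h import *
go(.51,0,.18,360); o=bot.get_obs(); print(o['q'],pose(o)[:3,2])"
```

```text
16.05 [0.5118 0.0212 0.1889] [-1.7804e+02 -1.0000e-02  1.1800e+00] F [0.5 0.2 0.6] M [-0.04 -0.01 -0.07] open 0.0601 0.0
shift [-0.0023  0.0215  0.0082] turn 0.0206
[   1.28798898   -0.90296657   -0.69024541   90.19446995    1.95825862
 -179.89474452] [-4.49819356e-04  3.41699292e-02 -9.99415936e-01]
```

The tilt is falling, from 3.0° to 2.0°. I'll push the same way again.

>>> {"api": "arm_command", "payload": {"series": [[0, 0, 0, -0.05], [0, 0, 0, -0.1], [0, 0, 0, -0.15], [0, 0, 0, -0.17], [0, 0, 0, -0.17]]}}

```text
time: 16.55
ee_pos: [0.5062, 0.0649, 0.1888]
tcp_rot: [-180.0, -0.3, 7.2]
wrist_force: [0.9, -0.6, 0.6]
opening: 0.0601
grasp_force: 0.0
```

```bash
python3 -c "
from h import *
go(.51,0,.18,360); o=bot.get_obs(); print(o['q'],pose(o)[:3,2])"
```

```text
16.55 [0.5062 0.0649 0.1888] [-179.96   -0.27    7.21] F [ 0.9 -0.6  0.6] M [-0.02  0.01 -0.05] open 0.0601 0.0
shift [-0.0044  0.0648  0.0087] turn 0.1258
[ 7.28153435e+00 -1.41479206e+00 -1.19600233e+00  8.99464904e+01
  3.61627310e-02 -1.79926171e+02] [ 0.00463418  0.00122842 -0.99998851]
```

```bash
python3 - <<'E'
from h import *
np.set_printoptions(precision=4,suppress=True)
c,T=cam('wrist'); cv2.imwrite('pics/w5.png',c['color']); np.savez('w5.npz',T=T,K=c['camera_matrix'],d=c['dist_coeffs'])
P=[]
for t,z in dict(post0=.019,case=0).items():
    for m in bot.mark_of('wrist',t)[:4]:
        p=at_z(c,T,m['location'],z)[:2]; P.append(p)
        print(t,np.round(m['confidence'],2),np.round(m['location'],1),p)
w=warp(c['color'],c,T,.019,.54,.22,n=560); cv2.imwrite('pics/w5w.png',w)
M=np.array([[.041,.066],[-.041,.066],[0,-.066]])
def fit(Q):
    a=M-M.mean(0); b=Q-Q.mean(0); th=np.arctan2((a[:,0]*b[:,1]-a[:,1]*b[:,0]).sum(),(a*b).sum())
    Rm=np.array([[np.cos(th),-np.sin(th)],[np.sin(th),np.cos(th)]]); t=Q.mean(0)-Rm@M.mean(0)
    print('yaw',np.degrees(th),'origin',t,'resid mm',1e3*(M@Rm.T+t-Q))
fit(np.array([[.5706,.2941],[.493,.2714],[.5585,.156]]))
Q=[]
for e in [[.5706,.2941],[.493,.2714],[.5585,.156]]:
    Q.append(min(P[:],key=lambda p:np.hypot(*(p-e))))
fit(np.array(Q))
go(.52,-.248,.18,190.9)
E
```

```text
post0 0.85 [103.2  92. ] [0.5674 0.2925]
post0 0.84 [243.1 117.2] [0.5601 0.1532]
post0 0.73 [131.2 170.7] [0.4904 0.2687]
case 0.55 [190.9 124. ] [0.5451 0.2137]
yaw 12.88864216108919 origin [0.5456 0.2191] resid mm [[ 0.2525 -1.5632]
 [-2.0815  2.8461]
 [ 1.829  -1.2829]]
yaw 14.538149476894269 origin [0.5448 0.2168] resid mm [[ 0.5798 -1.5024]
 [-1.834   1.7244]
 [ 1.2542 -0.222 ]]
16.7 [0.5064 0.0639 0.1887] [-179.96   -0.27    7.11] F [0.1 0.5 0.1] M [ 0.04 -0.01  0.  ] open 0.0601 0.0
shift [-0.0252  0.3112  0.0084] turn 3.0755
```

View pics/w5w.png

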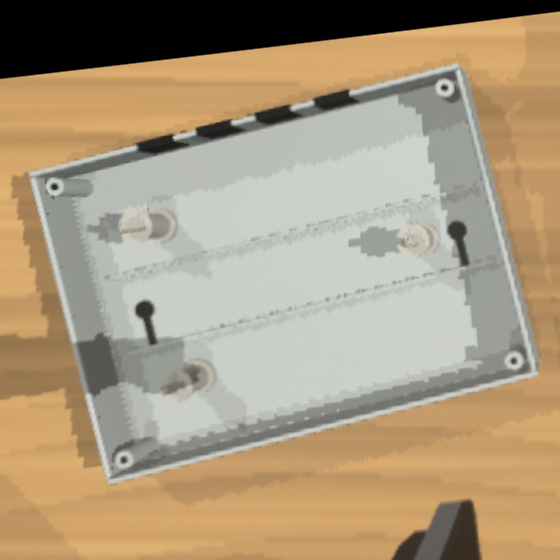

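The case rim corners at (33,175), (460,67), (537,372) and (110,480) in the warp give yaw 14.2° and origin ≈ (0.5447, 0.2168). The posts agree within 2 mm. The tool is upright again, so I'm going back to the board with the flipped wrist.

>>> {"api": "arm_command", "payload": {"series": [[-0.002, 0.03, 0, 0.149], [-0.006, 0.075, 0, 0.298], [-0.01, 0.12, 0, 0.447], [-0.013, 0.162, 0, 0.596], [-0.016, 0.2, 0, 0.745]]}}

```text
time: 17.2
ee_pos: [0.515, -0.1387, 0.1886]
tcp_rot: [-179.8, -0.2, -36.0]
wrist_force: [0.3, -0.5, -0.1]
opening: 0.0598
grasp_force: 0.0
```

>>> {"api": "arm_command", "payload": {"series": [[0.02, 0.025, 0, 0.149], [0.04, 0.05, 0, 0.298], [0.055, 0.07, 0, 0.447], [0.065, 0.082, 0, 0.596], [0.069, 0.0877, 0, 0.745]]}}

```text
time: 17.7
ee_pos: [0.5201, -0.2499, 0.188]
tcp_rot: [-179.8, 0.0, -78.7]
wrist_force: [0.7, 0.2, 0.2]
opening: 0.0601
grasp_force: 0.0
```

>>> {"api": "arm_command", "payload": {"series": [[0, 0, 0, 0.149], [0, 0, 0, 0.298], [0, 0, 0, 0.447], [0, 0, 0, 0.596], [0, 0, 0, 0.745]]}}

```text
time: 18.2
ee_pos: [0.5203, -0.2483, 0.1882]
tcp_rot: [-179.8, 0.2, -121.3]
wrist_force: [0.1, -0.6, 0.6]
opening: 0.0597
grasp_force: 0.0
```

>>> {"api": "arm_command", "payload": {"series": [[0, 0, 0.01, 0.149], [0, 0, 0.02, 0.298], [0, 0, 0.03, 0.447], [0, 0, 0.03, 0.596], [0, 0, 0.03, 0.745]]}}

```text
time: 18.7
ee_pos: [0.5202, -0.2482, 0.1578]
tcp_rot: [180.0, 0.2, -164.0]
wrist_force: [-0.5, 0.3, 0.7]
opening: 0.0597
grasp_force: 0.0
```

```bash
python3 - <<'E'
from h import *
np.set_printoptions(precision=4,suppress=True)
go(.52,-.248,.08,190.9); print(bot.get_obs()['q'])
c,T=cam('wrist'); cv2.imwrite('pics/w6.png',c['color'])
for t,z in dict(board=.01,hole0=.01).items():
    for m in bot.mark_of('wrist',t)[:4]: print(t,np.round(m['confidence'],2),np.round(m['location'],1),at_z(c,T,m['location'],z)[:2])
w=warp(c['color'],c,T,.013,.52,-.249,n=440)
b,g,r=[w[...,i].astype(int) for i in range(3)]
m=cv2.morphologyEx(((g>b+20)&(g>r+20)).astype(np.uint8)*255,cv2.MORPH_OPEN,np.ones((3,3)))
(cx,cy),(a,bb),ang=cv2.minAreaRect(np.argwhere(m)[:,::-1].astype(np.float32))
print('center',.52-(cy-220)*.0005,-.249-(cx-220)*.0005,'size',a*.5,bb*.5,'ang',ang)
cv2.imwrite('pics/w6w.png',w)
E
```

```text
18.7 [ 0.5202 -0.2482  0.1578] [ 179.97    0.24 -164.01] F [-0.5  0.3  0.7] M [-0.05 -0.03  0.01] open 0.0597 0.0
shift [0.0005 0.0002 0.0778] turn 0.0888
[-25.5897   7.5593   4.7556  87.0396   0.179  -41.5778]
board 0.85 [323.3 185.3] [ 0.5221 -0.248 ]
hole0 0.95 [257.7 175.6] [ 0.5304 -0.3132]
hole0 0.83 [ 5.6 97.9] [ 0.5225 -0.555 ]
hole0 0.76 [17.  8.] [ 0.443  -0.5447]
hole0 0.75 [383.3 226.9] [ 0.5479 -0.1756]
center 0.5197483596801759 -0.24867886352539062 size 99.12265014648438 148.7307586669922 ang 79.2156982421875
```

The flipped view agrees: board at (0.5197, −0.2487), yaw 10.8°. I'm descending and gripping.

>>> {"api": "arm_command", "payload": {"series": [[0.0005, 0.0002, 0.035, 0.05], [0.0005, 0.0002, 0.075, 0.09], [0.0005, 0.0002, 0.105, 0.09], [0.0005, 0.0002, 0.122, 0.09], [0.0005, 0.0002, 0.13, 0.09]]}}

```text
time: 19.35
ee_pos: [0.5197, -0.2471, 0.0264]
tcp_rot: [179.9, 0.2, -168.5]
wrist_force: [-0.5, 0.1, 0.4]
opening: 0.0601
grasp_force: 0.0
```

>>> {"api": "arm_command", "payload": {"series": [[0, 0, 0.004, 0], [0, 0, 0.008, 0], [0, 0, 0.0105, 0], [0, 0, 0.0105, 0], [0, 0, 0.0105, 0]]}}

```text
time: 19.85
ee_pos: [0.5212, -0.2474, 0.0185]
tcp_rot: [-180.0, 0.3, -168.7]
wrist_force: [-0.4, 0.3, -0.2]
opening: 0.0599
grasp_force: 0.0
```

>>> {"api": "arm_command", "payload": {"series": [[0, 0, 0, 0], [0, 0, 0, 0], [0, 0, 0, 0], [0, 0, 0, 0], [0, 0, 0, 0]], "hand": 0.03, "grip_force": 50}}

```text
time: 20.35
ee_pos: [0.5212, -0.2475, 0.0185]
tcp_rot: [-180.0, 0.3, -168.7]
wrist_force: [-0.7, 0.1, 5.5]
opening: 0.0352
grasp_force: 52.3
```

```bash
python3 -c "
from h import *
go(.52,-.2485,.0174,190.8)"
```

```text
20.35 [ 0.5212 -0.2475  0.0185] [-179.99    0.32 -168.73] F [-0.7  0.1  5.5] M [0.12 0.09 0.03] open 0.0352 52.3
shift [ 0.0014 -0.0008  0.001 ] turn 0.0081
```

>>> {"api": "arm_command", "payload": {"series": [[0, 0, -0.004, 0], [0, 0, -0.014, 0], [0, 0, -0.034, 0], [0, 0, -0.062, 0], [0, 0, -0.09, 0]]}}

```text
time: 20.85
ee_pos: [0.5199, -0.2472, 0.1088]
tcp_rot: [179.9, 0.2, -168.7]
wrist_force: [0.5, -0.2, -2.4]
opening: 0.0353
grasp_force: 51.4
```

>>> {"api": "arm_command", "payload": {"series": [[-0.005, 0.02, -0.015, 0], [-0.015, 0.058, -0.025, -0.01], [-0.025, 0.1, -0.03, -0.02], [-0.036, 0.143, -0.03, -0.03], [-0.047, 0.186, -0.03, -0.04]]}}

```text
time: 21.35
ee_pos: [0.5298, -0.0543, 0.1388]
tcp_rot: [180.0, 0.3, -166.5]
wrist_force: [1.1, -0.4, -4.3]
opening: 0.0349
grasp_force: 51.5
```

>>> {"api": "arm_command", "payload": {"series": [[-0.011, 0.044, 0, 0], [-0.022, 0.088, 0, 0], [-0.033, 0.132, 0, 0], [-0.044, 0.172, 0, 0], [-0.053, 0.205, 0, 0]]}}

```text
time: 21.85
ee_pos: [0.533, 0.1581, 0.1388]
tcp_rot: [180.0, 0.3, -166.4]
wrist_force: [0.1, -0.2, -2.8]
opening: 0.035
grasp_force: 51.5
```

```bash
python3 -c "
from h import *
go(.5461,.2172,.08,194.2); print(bot.get_obs()['q'])"
```

```text
21.85 [0.533  0.1581 0.1388] [ 179.98    0.27 -166.38] F [ 0.1 -0.2 -2.8] M [-0.03 -0.07  0.01] open 0.035 51.5
shift [-0.0263  0.0543  0.0589] turn -0.0101
[ 1.65202102e+01  4.64303859e+00 -5.07772820e-01  8.45775086e+01
  2.54909783e-03  2.90172363e+00]
```

>>> {"api": "arm_command", "payload": {"series": [[-0.01, 0.02, 0.005, -0.005], [-0.02, 0.041, 0.02, -0.01], [-0.025, 0.052, 0.04, -0.01], [-0.0263, 0.0543, 0.055, -0.01], [-0.0263, 0.0543, 0.062, -0.01]]}}

```text
time: 22.35
ee_pos: [0.5458, 0.2146, 0.0748]
tcp_rot: [-180.0, 0.1, -165.8]
wrist_force: [-0.9, 0.4, -3.2]
opening: 0.0354
grasp_force: 51.5
```

```bash
python3 - <<'E'
from h import *
np.set_printoptions(precision=4,suppress=True)
go(.5461,.2172,.045,194.2)
c,T=cam('wrist'); cv2.imwrite('pics/w7.png',c['color']);np.savez('w7.npz',T=T,K=c['camera_matrix'],d=c['dist_coeffs'])
go(.5461,.2172,.045,194.2)
E
```

```text
22.35 [0.5458 0.2146 0.0748] [-179.98    0.12 -165.84] F [-0.9  0.4 -3.2] M [-0.02  0.02  0.03] open 0.0354 51.5
shift [-0.0009  0.0024  0.0298] turn -0.0007
22.4 [0.5456 0.2141 0.0744] [-179.97    0.09 -165.87] F [ 0.4  0.7 -4.2] M [ 0.01  0.04 -0.02] open 0.0352 51.5
shift [-0.0011  0.0029  0.0294] turn -0.0013
```

View pics/w7.png

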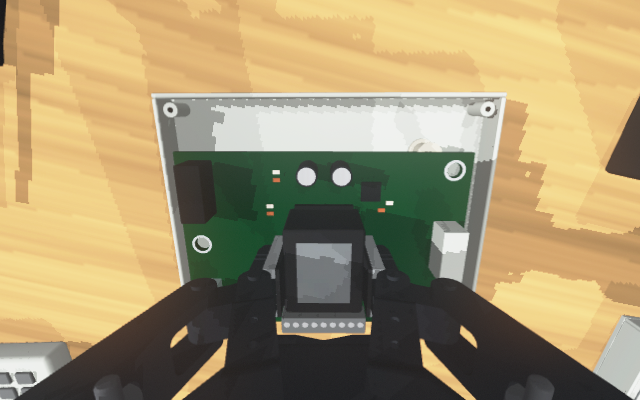

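The board hangs over the case with its parts up. Hole1 is at (455,170), hole2 at (202,244), and post1 shows at (422,147). I'll check the rim corners (153,95) and (506,94) and the holes against the planned pose.

```bash
python3 - <<'E'
from h import *
np.set_printoptions(precision=4,suppress=True)
d=np.load('w7.npz'); c=dict(camera_matrix=d['K'],dist_coeffs=d['d']); T=d['T']
th=np.radians(14.2); Rm=np.array([[np.cos(th),-np.sin(th)],[np.sin(th),np.cos(th)]]); o=np.array([.5447,.2168])
for uv,p in [((153,94.5),(-.08,-.11)),((506,93.5),(-.08,.11))]: 
    print('rim',at_z(c,T,uv,.024)[:2],'exp',o+Rm@p)
bc=np.array([.5458-.0013,.2143-.0003])
for uv,p in [((455,170),(-.041,.066)),((202.5,243.5),(0,-.066))]:
    print('hole',at_z(c,T,uv,.069)[:2],'exp at current',bc+Rm@p)
# post1 tip blob
print('post1', proj(c,T,np.append(o+Rm@[-.041,.066],.031)), proj(c,T,np.append(o+Rm@[-.041,.066],.019)))
im=cv2.imread('pics/w7.png')
for m in bot.mark_of('wrist','post1')[:2]: print(m)
for m in bot.mark_of('wrist','hole1')[:3]: print(m, at_z(c,T,m['location'],.066)[:2])
E
```

```text
rim [0.4935 0.0935] exp [0.4941 0.0905]
rim [0.4403 0.303 ] exp [0.4402 0.3038]
hole [0.489  0.2681] exp at current [0.4886 0.2679]
hole [0.56   0.1506] exp at current [0.5607 0.15  ]
post1 [433.2747 158.8611] [426.8924 155.9897]
{'location': [429.8, 149.1], 'confidence': 0.59}
{'location': [204.1, 240.8], 'confidence': 0.95} [0.5599 0.1503]
{'location': [451.0, 167.5], 'confidence': 0.56} [0.4885 0.2671]
```

Everything agrees within about 1 mm. I'm lowering slowly and watching the force.

>>> {"api": "arm_command", "payload": {"series": [[-0.001, 0.0028, 0.004, -0.001], [-0.001, 0.0028, 0.012, -0.001], [-0.001, 0.0028, 0.02, -0.001], [-0.001, 0.0028, 0.025, -0.001], [-0.001, 0.0028, 0.028, -0.001]]}}

```text
time: 23.0
ee_pos: [0.5467, 0.2177, 0.0477]
tcp_rot: [-180.0, 0.2, -165.8]
wrist_force: [0.7, -0.1, -2.6]
opening: 0.035
grasp_force: 51.5
```

```bash
python3 -c "
from h import *
go(.5461,.2173,.0345,194.2)"
```

```text
23.0 [0.5467 0.2177 0.0477] [-180.      0.22 -165.82] F [ 0.7 -0.1 -2.6] M [-0.01 -0.    0.06] open 0.035 51.5
shift [ 0.0007 -0.0002  0.0132] turn -0.0003
```

>>> {"api": "arm_command", "payload": {"series": [[0.0005, 0, 0.003, 0], [0.0005, 0, 0.005, 0], [0.0005, 0, 0.007, 0], [0.0005, 0, 0.009, 0], [0.0005, 0, 0.01, 0]]}}

```text
time: 23.5
ee_pos: [0.5468, 0.2179, 0.0388]
tcp_rot: [180.0, 0.3, -165.8]
wrist_force: [-0.8, 0.6, 2.1]
opening: 0.0353
grasp_force: 52.0
```

```bash
python3 -c "
from h import *
go(.5461,.2173,.0345,194.2)"
```

```text
23.5 [0.5468 0.2179 0.0388] [ 179.99    0.3  -165.81] F [-0.8  0.6  2.1] M [0.15 0.25 0.01] open 0.0353 52.0
shift [ 0.0008 -0.0004  0.0042] turn -0.0002
```

About 5 N of contact near post1, with the board a little high for a centred fit. I'll look through the visible holes.

```bash
python3 - <<'E'
from h import *
np.set_printoptions(precision=4,suppress=True)
c,T=cam('wrist'); cv2.imwrite('pics/w8.png',c['color']);np.savez('w8.npz',T=T,K=c['camera_matrix'],d=c['dist_coeffs'])
for m in bot.mark_of('wrist','post1')[:3]: print(m, at_z(c,T,m['location'],.019)[:2])
im=c['color']
f=lambda u,v:cv2.resize(im[v-20:v+20,u-20:u+20],(390,390),interpolation=cv2.INTER_CUBIC)
cv2.imwrite('pics/w8c.png',np.hstack([f(455,170),f(202,244)]))
E
```

```text
{'location': [209.2, 228.0], 'confidence': 0.83} [0.5582 0.152 ]
{'location': [444.2, 154.5], 'confidence': 0.6} [0.4845 0.2693]
```

View pics/w8c.png

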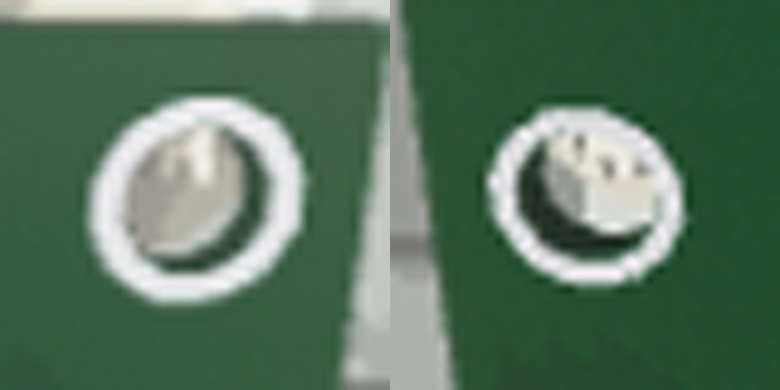

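Through hole1 (ring centre at crop (197,200)) the post tip sits near the upper edge, at about (205,130). In hole2 the head is also slightly high in the image. The posts lie some 2–3 mm towards board −x from the holes. I'll raise a little, shift 2 mm that way, and lower again.

>>> {"api": "arm_command", "payload": {"series": [[0, 0, -0.002, 0], [0.001, 0, -0.003, 0], [0.002, 0, -0.003, 0], [0.002, 0, -0.002, 0], [0.002, 0, -0.001, 0]]}}

```text
time: 24.1
ee_pos: [0.5446, 0.2173, 0.0394]
tcp_rot: [180.0, 0.3, -165.8]
wrist_force: [0.4, -0.8, -2.8]
opening: 0.0349
grasp_force: 51.4
```

```bash
python3 -c "
from h import *
go(.5461,.2173,.0345,194.2)"
```

```text
24.1 [0.5446 0.2173 0.0394] [ 180.      0.27 -165.81] F [ 0.4 -0.8 -2.8] M [ 0.03 -0.01 -0.02] open 0.0349 51.4
shift [-0.0014 -0.0003  0.0049] turn -0.0002
```

>>> {"api": "arm_command", "payload": {"series": [[0, 0, 0.001, 0], [0, 0, 0.002, 0], [0, 0, 0.002, 0], [0, 0, 0.002, 0], [0, 0, 0.002, 0]]}}

```text
time: 24.6
ee_pos: [0.5447, 0.2173, 0.0376]
tcp_rot: [180.0, 0.3, -165.8]
wrist_force: [0.3, 0.0, -2.2]
opening: 0.0349
grasp_force: 51.4
```

```bash
python3 -c "
from h import *
go(.5461,.2173,.0345,194.2)"
```

```text
24.6 [0.5447 0.2173 0.0376] [ 180.      0.28 -165.81] F [ 0.3  0.  -2.2] M [ 0.01 -0.01 -0.04] open 0.0349 51.4
shift [-0.0013 -0.0003  0.0031] turn -0.0002
```

It now passes the previous contact height without force. I'm continuing down.

>>> {"api": "arm_command", "payload": {"series": [[0, 0, 0.0005, 0], [0, 0, 0.001, 0], [0, 0, 0.0015, 0], [0, 0, 0.0015, 0], [0, 0, 0.0015, 0]]}}

```text
time: 25.1
ee_pos: [0.5447, 0.2173, 0.036]
tcp_rot: [180.0, 0.3, -165.8]
wrist_force: [-0.4, 0.0, -3.1]
opening: 0.0352
grasp_force: 51.5
```

```bash
python3 -c "
from h import *
go(.5461,.2173,.0345,194.2)"
```

```text
25.1 [0.5447 0.2173 0.036 ] [ 179.99    0.27 -165.81] F [-0.4  0.  -3.1] M [ 0.04 -0.04  0.01] open 0.0352 51.5
shift [-0.0014 -0.0004  0.0015] turn -0.0002
```

>>> {"api": "arm_command", "payload": {"series": [[0, 0, 0.0005, 0], [0, 0, 0.001, 0], [0, 0, 0.0015, 0], [0, 0, 0.002, 0], [0, 0, 0.002, 0]]}}

```text
time: 25.6
ee_pos: [0.5448, 0.2177, 0.0343]
tcp_rot: [180.0, 0.3, -165.8]
wrist_force: [-0.6, 3.4, 1.4]
opening: 0.0352
grasp_force: 51.9
```

```bash
python3 -c "
from h import *
go(.5461,.2173,.0345,194.2)"
```

```text
25.6 [0.5448 0.2177 0.0343] [ 179.96    0.3  -165.8 ] F [-0.6  3.4  1.4] M [0.8  0.17 0.08] open 0.0352 51.9
shift [-0.0012 -0.0007 -0.0002] turn 0.0
```

The board rests on the barbs at the expected height (underside ≈ 26 mm). I'm releasing and lifting.

>>> {"api": "arm_command", "payload": {"series": [[0, 0, 0, 0], [0, 0, 0, 0], [0, 0, 0, 0], [0, 0, -0.015, 0], [0, 0, -0.05, 0]], "hand": 0.058}}

```text
time: 26.1
ee_pos: [0.5429, 0.2164, 0.0826]
tcp_rot: [-180.0, -0.0, -165.8]
wrist_force: [0.6, 0.1, -0.7]
opening: 0.0581
grasp_force: 0.0
```

>>> {"api": "arm_command", "payload": {"series": [[0, 0, -0.03, 0], [0, 0, -0.05, 0], [0, 0, -0.06, 0], [0, 0, -0.06, 0], [0, 0, -0.06, 0]], "hand": 0.0}}

```text
time: 26.6
ee_pos: [0.544, 0.217, 0.1434]
tcp_rot: [-180.0, 0.2, -165.8]
wrist_force: [-0.3, 0.6, 0.0]
opening: 0.0004
grasp_force: 0.0
```

```bash
python3 - <<'E'
from h import *
np.set_printoptions(precision=4,suppress=True)
c,T=cam('wrist'); cv2.imwrite('pics/w9.png',c['color'])
w=warp(c['color'],c,T,.029,.5435,.217,n=560); cv2.imwrite('pics/w9w.png',w)
b,g,r=[w[...,i].astype(int) for i in range(3)]
m=cv2.morphologyEx(((g>b+20)&(g>r+20)).astype(np.uint8)*255,cv2.MORPH_OPEN,np.ones((3,3)))
(cx,cy),(a,bb),ang=cv2.minAreaRect(np.argwhere(m)[:,::-1].astype(np.float32))
x,y=.5435-(cy-280)*.0005,.217-(cx-280)*.0005
print('center',x,y,'size',a*.5,bb*.5,'ang',ang)
th=np.radians(14.2); Rm=np.array([[np.cos(th),-np.sin(th)],[np.sin(th),np.cos(th)]])
for p in [(.041,.042),(-.041,.042),(0,-.042)]: print('landing',Rm@p+[.5434,.2173]); 
q=np.array([.5434,.2173])+Rm@[.041,.042]
go(q[0],q[1],.07,194.2); print(bot.get_obs()['q'])
E
```

```text
center 0.5434221801757813 0.21726974487304687 size 98.85892486572266 148.6796875 ang 75.85765075683594
landing [0.5728 0.2681]
landing [0.4933 0.248 ]
landing [0.5537 0.1766]
26.65 [0.5438 0.2169 0.1428] [-179.99    0.18 -165.81] F [ 0.1  0.1 -0.2] M [ 0.   -0.03  0.01] open 0.0003 0.0
shift [-0.0405  0.0425  0.073 ] turn -0.0003
[21.7657  8.7764  4.46   85.5109 -0.0326  7.5803]
```

View pics/w9w.png

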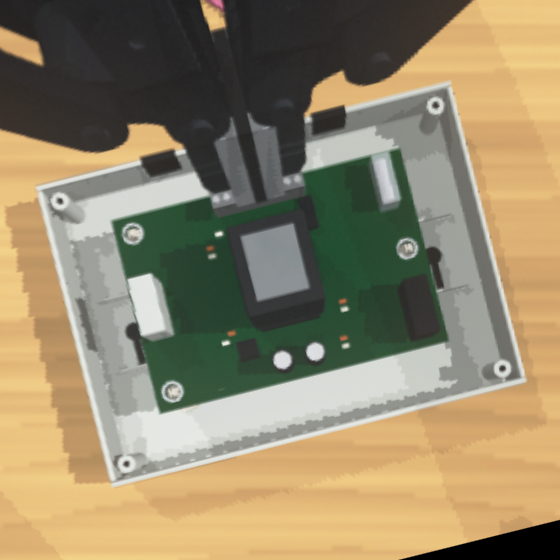

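The board sits at (0.5434, 0.2173), yaw 14.1°. All three heads show through their holes at (133,234), (172,391) and (407,248), and the strip is on the cable-entry side. I'm pressing landing 0 first with closed fingers.

>>> {"api": "arm_command", "payload": {"series": [[-0.014, 0.015, 0, 0], [-0.032, 0.034, 0.02, 0], [-0.04, 0.0425, 0.06, 0], [-0.0405, 0.0425, 0.092, 0], [-0.0405, 0.0425, 0.108, 0]]}}

```text
time: 27.15
ee_pos: [0.5714, 0.2677, 0.0313]
tcp_rot: [-179.9, -0.1, -165.8]
wrist_force: [-1.1, -0.7, -0.6]
opening: 0.0001
grasp_force: 0.0
```

```bash
python3 -c "
from h import *
go(.5728,.2681,.029,194.2)"
```

```text
27.15 [0.5714 0.2677 0.0313] [-1.7993e+02 -9.0000e-02 -1.6579e+02] F [-1.1 -0.7 -0.6] M [-0.01  0.03 -0.04] open 0.0001 0.0
shift [-0.0015  0.      0.0023] turn 0.0002
```

>>> {"api": "arm_command", "payload": {"series": [[0, 0, 0.002, 0], [0, 0, 0.004, 0], [0, 0, 0.005, 0], [0, 0, 0.006, 0], [0, 0, 0.007, 0]]}}

```text
time: 27.65
ee_pos: [0.5741, 0.2686, 0.0305]
tcp_rot: [180.0, 0.4, -165.8]
wrist_force: [0.0, -0.7, -0.1]
opening: -0.0
grasp_force: 0.0
```

>>> {"api": "arm_command", "payload": {"series": [[0, 0, 0.0005, 0], [0, 0, 0.001, 0], [0, 0, 0.0015, 0], [0, 0, 0.002, 0], [0, 0, 0.002, 0]]}}

```text
time: 28.15
ee_pos: [0.5739, 0.2685, 0.0278]
tcp_rot: [180.0, 0.3, -165.8]
wrist_force: [-1.4, 0.7, 4.5]
opening: -0.0001
grasp_force: 2.4
```

>>> {"api": "arm_command", "payload": {"series": [[0, 0, 0.0005, 0], [0, 0, 0.001, 0], [0, 0, 0.0015, 0], [0, 0, 0.0015, 0], [0, 0, 0.0015, 0]]}}

```text
time: 28.65
ee_pos: [0.5737, 0.2685, 0.0258]
tcp_rot: [180.0, 0.3, -165.8]
wrist_force: [1.3, -0.4, 2.7]
opening: -0.0001
grasp_force: 1.4
```

>>> {"api": "arm_command", "payload": {"series": [[0, 0, 0.0005, 0], [0, 0, 0.001, 0], [0, 0, 0.0013, 0], [0, 0, 0.0013, 0], [0, 0, 0.0013, 0]]}}

```text
time: 29.15
ee_pos: [0.5738, 0.2685, 0.0253]
tcp_rot: [180.0, 0.3, -165.8]
wrist_force: [-1.4, -0.5, 8.8]
opening: 0.0002
grasp_force: 4.2
```

>>> {"api": "arm_command", "payload": {"series": [[0, 0, 0.0005, 0], [0, 0, 0.001, 0], [0, 0, 0.001, 0], [0, 0, 0.001, 0], [0, 0, 0.001, 0]]}}

```text
time: 29.65
ee_pos: [0.5739, 0.2686, 0.0248]
tcp_rot: [180.0, 0.4, -165.8]
wrist_force: [-2.8, -1.8, 11.7]
opening: 0.0001
grasp_force: 5.8
```

>>> {"api": "arm_command", "payload": {"series": [[0, 0, 0.0003, 0], [0, 0, 0.0006, 0], [0, 0, 0.0009, 0], [0, 0, 0.0012, 0], [0, 0, 0.0012, 0]]}}

```text
time: 30.15
ee_pos: [0.574, 0.2686, 0.0239]
tcp_rot: [180.0, 0.4, -165.8]
wrist_force: [-3.1, -1.5, 12.8]
opening: 0.0004
grasp_force: 6.3
```

>>> {"api": "arm_command", "payload": {"series": [[0, 0, 0.0003, 0], [0, 0, 0.0006, 0], [0, 0, 0.0009, 0], [0, 0, 0.0009, 0], [0, 0, 0.0009, 0]]}}

```text
time: 30.65
ee_pos: [0.5741, 0.2686, 0.0236]
tcp_rot: [180.0, 0.4, -165.8]
wrist_force: [-4.1, -3.3, 18.1]
opening: -0.0004
grasp_force: 8.5
```

>>> {"api": "arm_command", "payload": {"series": [[0, 0, 0.0002, 0], [0, 0, 0.0004, 0], [0, 0, 0.0006, 0], [0, 0, 0.0006, 0], [0, 0, 0.0006, 0]]}}

```text
time: 31.15
ee_pos: [0.5741, 0.2686, 0.0234]
tcp_rot: [180.0, 0.4, -165.8]
wrist_force: [-5.2, -3.6, 20.2]
opening: 0.0003
grasp_force: 9.9
```

The force dipped (12.8 N after a 1.2 mm step), which suggests a click. I'll back off and see whether the board follows up.

>>> {"api": "arm_command", "payload": {"series": [[0, 0, -0.001, 0], [0, 0, -0.002, 0], [0, 0, -0.003, 0], [0, 0, -0.003, 0], [0, 0, -0.003, 0]]}}

```text
time: 31.65
ee_pos: [0.5739, 0.2685, 0.0242]
tcp_rot: [180.0, 0.3, -165.8]
wrist_force: [0.8, -1.0, 6.5]
opening: -0.0003
grasp_force: 3.2
```

>>> {"api": "arm_command", "payload": {"series": [[0, 0, -0.0004, 0], [0, 0, -0.0008, 0], [0, 0, -0.0008, 0], [0, 0, -0.0008, 0], [0, 0, -0.0008, 0]]}}

```text
time: 32.15
ee_pos: [0.5736, 0.2685, 0.0244]
tcp_rot: [180.0, 0.3, -165.8]
wrist_force: [1.9, -0.1, 1.7]
opening: -0.0
grasp_force: 1.1
```

At 24.4 mm the force is nearly gone: post 0 has clicked (an unclicked post would still push with about 10 N there). On to landing 1.

>>> {"api": "arm_command", "payload": {"series": [[0.002, 0, -0.015, 0], [0.02, 0, -0.032, 0], [0.05, 0, -0.032, 0], [0.075, 0, -0.03, 0], [0.083, 0, -0.018, 0]]}}

```text
time: 32.65
ee_pos: [0.4916, 0.2478, 0.0442]
tcp_rot: [180.0, 0.3, -165.8]
wrist_force: [0.3, 1.2, 0.6]
opening: -0.0002
grasp_force: 0.0
```

>>> {"api": "arm_command", "payload": {"series": [[0, 0, 0.004, 0], [0, 0, 0.008, 0], [0, 0, 0.011, 0], [0, 0, 0.013, 0], [0, 0, 0.0145, 0]]}}

```text
time: 33.15
ee_pos: [0.4935, 0.2481, 0.0279]
tcp_rot: [180.0, 0.3, -165.8]
wrist_force: [-1.2, -0.8, 5.2]
opening: 0.0002
grasp_force: 2.7
```

```bash
python3 -c "
from h import *
go(.4933,.248,.026,194.2)"
```

```text
33.15 [0.4935 0.2481 0.0279] [ 180.      0.28 -165.82] F [-1.2 -0.8  5.2] M [-0.2   0.43  0.  ] open 0.0002 2.7
shift [ 0.0002 -0.0001  0.0019] turn -0.0004
```

>>> {"api": "arm_command", "payload": {"series": [[0, 0, 0.0006, 0], [0, 0, 0.0012, 0], [0, 0, 0.0018, 0], [0, 0, 0.0024, 0], [0, 0, 0.0028, 0]]}}

```text
time: 33.65
ee_pos: [0.4935, 0.2482, 0.0254]
tcp_rot: [180.0, 0.3, -165.8]
wrist_force: [-0.7, -1.4, 7.0]
opening: 0.0003
grasp_force: 3.5
```

>>> {"api": "arm_command", "payload": {"series": [[0, 0, 0.0003, 0], [0, 0, 0.0006, 0], [0, 0, 0.0009, 0], [0, 0, 0.0012, 0], [0, 0, 0.0012, 0]]}}

```text
time: 34.15
ee_pos: [0.4935, 0.2482, 0.0247]
tcp_rot: [180.0, 0.3, -165.8]
wrist_force: [-2.6, -1.9, 10.4]
opening: -0.0002
grasp_force: 5.0
```

>>> {"api": "arm_command", "payload": {"series": [[0, 0, 0.0003, 0], [0, 0, 0.0006, 0], [0, 0, 0.0009, 0], [0, 0, 0.0009, 0], [0, 0, 0.0009, 0]]}}

```text
time: 34.65
ee_pos: [0.4935, 0.2482, 0.0237]
tcp_rot: [180.0, 0.3, -165.8]
wrist_force: [-1.5, -1.4, 9.0]
opening: 0.0003
grasp_force: 4.4
```

>>> {"api": "arm_command", "payload": {"series": [[0, 0, 0.0003, 0], [0, 0, 0.0006, 0], [0, 0, 0.0009, 0], [0, 0, 0.0009, 0], [0, 0, 0.0009, 0]]}}

```text
time: 35.15
ee_pos: [0.4935, 0.2482, 0.0235]
tcp_rot: [180.0, 0.4, -165.8]
wrist_force: [-3.5, -2.4, 14.4]
opening: -0.0
grasp_force: 7.2
```

>>> {"api": "arm_command", "payload": {"series": [[0, 0, 0.0003, 0], [0, 0, 0.0006, 0], [0, 0, 0.0009, 0], [0, 0, 0.0009, 0], [0, 0, 0.0009, 0]]}}

```text
time: 35.65
ee_pos: [0.4936, 0.2482, 0.0232]
tcp_rot: [180.0, 0.4, -165.8]
wrist_force: [-7.0, -4.5, 19.2]
opening: -0.0002
grasp_force: 9.8
```

>>> {"api": "arm_command", "payload": {"series": [[0, 0, -0.001, 0], [0, 0, -0.002, 0], [0, 0, -0.003, 0], [0, 0, -0.0036, 0], [0, 0, -0.0036, 0]]}}

```text
time: 36.15
ee_pos: [0.493, 0.2481, 0.0243]
tcp_rot: [180.0, 0.2, -165.8]
wrist_force: [0.2, 1.4, 0.0]
opening: -0.0002
grasp_force: 0.0
```

Post 1 holds: zero force at 24.3 mm. I'm lifting over the transformer to landing 2.

>>> {"api": "arm_command", "payload": {"series": [[0, 0, -0.035, 0], [-0.005, -0.012, -0.058, 0], [-0.018, -0.04, -0.06, 0], [-0.032, -0.068, -0.06, 0], [-0.0413, -0.0842, -0.055, 0]]}}

```text
time: 36.65
ee_pos: [0.5549, 0.1752, 0.0801]
tcp_rot: [-180.0, 0.3, -165.9]
wrist_force: [0.3, 0.2, -0.8]
opening: 0.0
grasp_force: 0.0
```

>>> {"api": "arm_command", "payload": {"series": [[0, 0, 0.012, 0], [0, 0, 0.027, 0], [0, 0, 0.038, 0], [0, 0, 0.044, 0], [0, 0, 0.047, 0]]}}

```text
time: 37.15
ee_pos: [0.5529, 0.177, 0.0316]
tcp_rot: [180.0, 0.2, -165.8]
wrist_force: [1.1, -0.7, -0.1]
opening: 0.0002
grasp_force: 0.0
```

```bash
python3 -c "
from h import *
go(.5537,.1766,.026,194.2)"
```

```text
37.15 [0.5529 0.177  0.0316] [ 180.      0.19 -165.76] F [ 1.1 -0.7 -0.1] M [0.04 0.03 0.02] open 0.0002 0.0
shift [-0.0007 -0.0006  0.0056] turn 0.0007
```

>>> {"api": "arm_command", "payload": {"series": [[-0.0005, -0.0006, 0.001, 0], [-0.0005, -0.0006, 0.002, 0], [-0.0005, -0.0006, 0.003, 0], [-0.0005, -0.0006, 0.004, 0], [-0.0005, -0.0006, 0.0045, 0]]}}

```text
time: 37.65
ee_pos: [0.5545, 0.1761, 0.0284]
tcp_rot: [180.0, 0.3, -165.8]
wrist_force: [-0.4, -0.9, 0.9]
opening: 0.0002
grasp_force: 0.0
```

>>> {"api": "arm_command", "payload": {"series": [[0, 0, 0.0005, 0], [0, 0, 0.001, 0], [0, 0, 0.0015, 0], [0, 0, 0.002, 0], [0, 0, 0.0022, 0]]}}

```text
time: 38.15
ee_pos: [0.5544, 0.1761, 0.026]
tcp_rot: [180.0, 0.3, -165.8]
wrist_force: [-0.3, -0.5, 0.2]
opening: 0.0
grasp_force: 0.0
```

>>> {"api": "arm_command", "payload": {"series": [[0, 0, 0.0004, 0], [0, 0, 0.0008, 0], [0, 0, 0.0012, 0], [0, 0, 0.0015, 0], [0, 0, 0.0015, 0]]}}

```text
time: 38.65
ee_pos: [0.5545, 0.1761, 0.0249]
tcp_rot: [180.0, 0.3, -165.8]
wrist_force: [-1.0, -1.2, 3.9]
opening: -0.0002
grasp_force: 1.8
```

>>> {"api": "arm_command", "payload": {"series": [[0, 0, 0.0003, 0], [0, 0, 0.0006, 0], [0, 0, 0.0009, 0], [0, 0, 0.0009, 0], [0, 0, 0.0009, 0]]}}

```text
time: 39.15
ee_pos: [0.5545, 0.1761, 0.0243]
tcp_rot: [180.0, 0.3, -165.8]
wrist_force: [-2.8, -0.1, 7.6]
opening: -0.0002
grasp_force: 3.8
```

>>> {"api": "arm_command", "payload": {"series": [[0, 0, 0.0003, 0], [0, 0, 0.0006, 0], [0, 0, 0.0009, 0], [0, 0, 0.0012, 0], [0, 0, 0.0012, 0]]}}

```text
time: 39.65
ee_pos: [0.5545, 0.1761, 0.0234]
tcp_rot: [180.0, 0.3, -165.8]
wrist_force: [-3.6, -1.9, 10.8]
opening: -0.0005
grasp_force: 4.9
```

>>> {"api": "arm_command", "payload": {"series": [[0, 0, 0.0003, 0], [0, 0, 0.0006, 0], [0, 0, 0.0009, 0], [0, 0, 0.0009, 0], [0, 0, 0.0009, 0]]}}

```text
time: 40.15
ee_pos: [0.5545, 0.1761, 0.0232]
tcp_rot: [180.0, 0.3, -165.8]
wrist_force: [-6.3, -2.4, 15.5]
opening: 0.0001
grasp_force: 7.6
```

>>> {"api": "arm_command", "payload": {"series": [[0, 0, 0.0003, 0], [0, 0, 0.0006, 0], [0, 0, 0.0008, 0], [0, 0, 0.0008, 0], [0, 0, 0.0008, 0]]}}

```text
time: 40.65
ee_pos: [0.5546, 0.1761, 0.0229]
tcp_rot: [180.0, 0.4, -165.8]
wrist_force: [-9.0, -3.7, 19.4]
opening: 0.0002
grasp_force: 9.7
```

>>> {"api": "arm_command", "payload": {"series": [[0, 0, -0.001, 0], [0, 0, -0.002, 0], [0, 0, -0.003, 0], [0, 0, -0.0036, 0], [0, 0, -0.0036, 0]]}}

```text
time: 41.15
ee_pos: [0.5544, 0.1761, 0.0241]
tcp_rot: [180.0, 0.3, -165.8]
wrist_force: [0.5, 0.5, 0.3]
opening: -0.0002
grasp_force: 0.0
```

Post 2 holds as well. Post 0 was the least certain, so I'm re-checking it.

>>> {"api": "arm_command", "payload": {"series": [[0, 0, -0.035, 0], [-0.005, 0.012, -0.058, 0], [-0.018, 0.04, -0.06, 0], [-0.032, 0.068, -0.06, 0], [-0.0404, 0.0845, -0.055, 0]]}}

```text
time: 41.65
ee_pos: [0.5732, 0.2698, 0.0799]
tcp_rot: [180.0, 0.4, -165.8]
wrist_force: [-0.6, 0.5, 0.2]
opening: 0.0001
grasp_force: 0.0
```

>>> {"api": "arm_command", "payload": {"series": [[0, 0, 0.015, 0], [0, 0, 0.03, 0], [0, 0, 0.042, 0], [0, 0, 0.049, 0], [0, 0, 0.052, 0]]}}

```text
time: 42.15
ee_pos: [0.5724, 0.267, 0.0263]
tcp_rot: [-180.0, 0.2, -165.9]
wrist_force: [-0.2, 0.3, 0.8]
opening: -0.0003
grasp_force: 0.0
```

>>> {"api": "arm_command", "payload": {"series": [[0, 0, 0.0005, 0], [0, 0, 0.001, 0], [0, 0, 0.0015, 0], [0, 0, 0.002, 0], [0, 0, 0.002, 0]]}}

```text
time: 42.65
ee_pos: [0.573, 0.268, 0.0258]
tcp_rot: [180.0, 0.3, -165.8]
wrist_force: [0.5, -0.2, 0.5]
opening: 0.0
grasp_force: 0.0
```

>>> {"api": "arm_command", "payload": {"series": [[0, 0, 0.0005, 0], [0, 0, 0.001, 0], [0, 0, 0.0014, 0], [0, 0, 0.0014, 0], [0, 0, 0.0014, 0]]}}

```text
time: 43.15
ee_pos: [0.5729, 0.2679, 0.0241]
tcp_rot: [180.0, 0.3, -165.8]
wrist_force: [0.4, 0.7, -0.1]
opening: -0.0
grasp_force: 0.0
```

>>> {"api": "arm_command", "payload": {"series": [[0, 0, 0.0003, 0], [0, 0, 0.0006, 0], [0, 0, 0.0009, 0], [0, 0, 0.0012, 0], [0, 0, 0.0012, 0]]}}

```text
time: 43.65
ee_pos: [0.573, 0.2679, 0.0236]
tcp_rot: [180.0, 0.3, -165.8]
wrist_force: [-1.7, -0.6, 4.5]
opening: -0.0
grasp_force: 2.8
```

Post 0 is down: contact only at about 23.8 mm. I'm retreating and taking a last look.

>>> {"api": "arm_command", "payload": {"series": [[0, 0, -0.01, 0], [0, 0, -0.04, 0], [0, 0, -0.08, 0], [0, 0, -0.12, 0], [0, 0, -0.15, 0]]}}

```text
time: 44.15
ee_pos: [0.5725, 0.2679, 0.1764]
tcp_rot: [180.0, 0.4, -165.8]
wrist_force: [0.3, 0.2, -0.1]
opening: -0.0001
grasp_force: 0.0
```

>>> {"api": "arm_command", "payload": {"series": [[0, 0, -0.005, 0], [0, 0, -0.005, 0], [0, 0, -0.005, 0], [0, 0, -0.005, 0], [0, 0, -0.005, 0]]}}

```text
time: 44.65
ee_pos: [0.5717, 0.2675, 0.1766]
tcp_rot: [-180.0, 0.2, -165.8]
wrist_force: [-0.2, 0.0, -0.4]
opening: -0.0
grasp_force: 0.0
```

```bash
python3 - <<'E'
from h import *
c,T=cam('wrist')
w=warp(c['color'],c,T,.023,.5435,.217,n=560); cv2.imwrite('pics/w10w.png',w)
b,g,r=[w[...,i].astype(int) for i in range(3)]
m=cv2.morphologyEx(((g>b+20)&(g>r+20)).astype(np.uint8)*255,cv2.MORPH_OPEN,np.ones((3,3)))
(cx,cy),(a,bb),ang=cv2.minAreaRect(np.argwhere(m)[:,::-1].astype(np.float32))
print('center',.5435-(cy-280)*.0005,.217-(cx-280)*.0005,'size',a*.5,bb*.5,'ang',ang)
go(.5,.2,.2,194)
print(bot.job_done())
E
```

```text
center 0.5438528747558593 0.21719082641601561 size 99.43363189697266 149.10781860351562 ang 75.81570434570312
44.7 [0.5719 0.2676 0.1769] [-179.99    0.18 -165.81] F [ 0.4  0.3 -0. ] M [-0.    0.   -0.02] open -0.0001 0.0
shift [ 0.0862 -0.0479 -0.0234] turn 0.0033
the job is handed in; nothing more can be done
None
```

I handed the job in at 44.7 s: the board is in the case, terminal strip on the cable-entry side, and by force and height all three posts hold it (no distinct click was felt); highest reading 20.2 N vertical (about 22 N with sideways force), and I had to set it back on the pad once to regrasp.

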